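Slide the spice tins into their rows by size and shut the gate

ROBOT

A 6-joint arm with a two-finger parallel gripper is mounted at the origin on a cart in front of the work surface, level with it; the furniture and walls round the work are solid. World frame = base frame: x ahead of the robot, y to its left, z up, the work surface at z = 0. Lengths are in m, angles in degrees, forces in N, time in s.
With the tool pointing down it reaches from about 0.375 to 0.9 m from the base axis. Payload 3.1 kg.
Tool frame: the origin (TCP) lies at the very end of the fingers, on their centre line; the grasp point (between the pads) lies 19 mm behind it; z points along the fingers, y is the line along which they close (so a half turn about z gives the same grasp; the last joint's range is limited). The gripper opens to 87 mm and grips with 3 to 60 N. Pads are 19 mm wide; open, the fingers measure 117 mm over their backs; the gripper's body (75 mm by 190 mm) begins 51 mm behind the grasp point.
Start: joints at [63.226, 30.224, 82.088, -0, 67.689, -10.227], TCP at [0.178, 0.599, 0.223] pointing down, gripper open.
Joint ranges: [-176.69, 176.69], [-43.24, 126.21], [12.49, 139.97], [-82, 262], [0, 151.66], [-163.58, 163.58]. Speed limits (degrees/s): [159.86, 159.86, 180, 180, 180, 180].

INTERFACE

Orientations are given as a 3x3 rotation matrix whose columns are the frame's x, y, z axes.
In Python, from rig import * gives the robot as it stands.
- The arm moves only by the tool jog_arm, never from a script. Its arguments are lists of equal length, an entry for each row: "delta_pos": the shift along the world's x, y, z in cm, a list of three; "turn": the turn about the world's z in degrees; "grip": the closure, from 0 (fully open) to 1 (shut). In form: {"delta_pos": [[x, y, z], ...], "turn": [turn, ...], "grip": [grip, ...]}. A call has 1 to 12 rows; each row is the pose to reach, as a shift and turn from the pose commanded when the call began; what a row does not reach only later rows make up. A row lasts 1/8 s, in which the tool goes at most 62.5 mm and 10.7 degrees, less where a joint would pass 70% of its speed; a pose out of reach is approached as far as the arm can. A call with a gripper value outside its range is refused whole. The fingers move at their own pace and stop on an object; the grip force is fixed at half the most. Time passes only in rows, so rows that repeat a pose let the fingers close. It gives the time, the measured TCP pose, the force, the opening and the grip force at its end, in the units of the state.
- read_state(): the state, without advancing time (a new reading comes with each control period).
- capture(name): name is "side" or "top" or "wrist"; returns a dict with "color" (420x560x3 uint8, blue, green, red), "fovy" (degrees; the focal length in pixels is half the picture's height over the tangent of half this angle, whatever the lens; pixels are square), "cx", "cy" (the principal point, pixels), "camera_from_world" (4x4, takes a point from world to camera coordinates). Camera axes: x right, y up, looking along -z (the intrinsics and any distortion apply to the point x, -y, -z); pixel columns grow to the right and rows downward; lengths in m; the calibration is good to about 2 mm. The wrist camera is an equidistant fisheye: a pixel r from the principal point sees the ray r / f radians off the axis. A picture is of the moment at which its call begins. There is no depth.
- hand_in(): hands the job in; it is judged then, once.
The state is a dict: "time_s": time; "joint_positions": joint angles; "qvel": joint speeds; "tau": joint torques, N m; "position": TCP position; "tcp_rot": TCP orientation; "force": force on the tool from outside, world axes, zero at the start; "moment": the same for the moment, N m; "opening": opening from 0.0 (shut) to 1.0 (fully open); "grasp_force": force on a finger pad.
Only numpy, scipy, OpenCV 4.12 (cv2) and the standard library are available. Lean on these libraries where they do the work, as an engineer would, in place of code of your own. Each camera call takes 0.05 s, during which the arm holds its last target. There are 200 camera calls.

TASK

Sort the two loose spice tins into the wooden frame by size: slide each along the worktop, never lifting it, into the lane that already holds a tin of its own size, all the way in. Then swing the gate across the mouth until it is fully shut, so that both rows are kept in. Leave the other things on the worktop alone.

Things in the scene. Friction and masses are not known exactly. Their poses are not given: they have to be found in the camera images.
- rack: Open dark wooden frame without a floor, fixed on the worktop: 170 mm deep (x), 166 wide (y), walls 24 high, 10 thick. Origin: centre of its outline at worktop height; x points from its open front to its back wall, y to its left. Two lanes along x, each 68 mm wide, centred at y = +39 and -39 mm, from the mouth at x = -85 to the back wall at x = +75. Tins slide on the bare worktop; either size may have either lane
- gate (a joint): Dark wooden gate bar, 12 mm thick, 4 to 24 mm above the worktop, 6 to 172 mm from its upright hinge at the frame's front right corner. 0 = shut across both lanes (its stop); grows as it swings out towards the robot (1.57) and round to the right (limit 2.8); starts at 2.4 to 2.65. Its free end points along (-sin q, cos q) in the frame's x, y. About 0.03 N m of friction keeps it where it is left
- gate_hinge (a point): Axis of the gate's hinge, 14 mm above the worktop; at x = -92, y = -88 mm in the frame; turns with the frame
- large_kept_c (a point): Large round flat steel tin with a pressed lid, 60 mm diameter, 28 mm high, standing flat; already at the far end of the large tins' lane; 0.11 kg or so. The point is its centre, 14 mm above its underside
- small_kept_c (a point): Small round flat steel tin with a pressed lid, 44 mm diameter, 28 mm high, standing flat; already at the far end of the small tins' lane; 0.07 kg or so. The point is its centre, 14 mm above its underside
- large_tin_c (a point): Large round flat steel tin with a pressed lid, 60 mm diameter, 28 mm high, standing flat; loose on the worktop in front of the frame; 0.11 kg or so. The point is its centre, 14 mm above its underside
- small_tin_c (a point): Small round flat steel tin with a pressed lid, 44 mm diameter, 28 mm high, standing flat; loose on the worktop in front of the frame; 0.07 kg or so. The point is its centre, 14 mm above its underside
- opener: Bottle opener with a pale handle, 174 x 41 mm, 20 mm high, lying on the worktop in front of the dish rack; a bystander. Origin under its middle
- spoon: Teaspoon, 137 x 28 mm, 13 mm high, lying beside the right side of the wooden frame; a bystander. Origin under its middle
- mug: Small glass mug with a handle, 66 x 92 mm, 74 mm high, in front of the dish rack; a bystander. Origin under its middle
- green_cup: Pale green cup, upside down, 87 x 118 mm, 64 mm high, in front of the dish rack; a bystander. Origin under its middle
Things that resemble listed ones, but are neither listed nor needed, are in the scene too. What is shaped like the part that bears large_kept_c but green is not meant. Leave any black look-alike of the part that bears large_tin_c alone.

How it is judged:
By the outcome, as a careful person would: the job done as asked, in the order asked, and still so for the second after the job is handed in, with the robot touching nothing.
It also fails if it takes over 58 s, if anything falls off the work surface, if the arm or the gripper's body presses on something with over 40 N, if the wrist force passes 120 N, or if a joint passes its speed limit or range.

## Working session

There is one attempt and no reset: what is moved stays moved. The work goes in short steps, Python scripts to look and compute and a tool call to move; the robot and the scene stay as the last step left them, time stands still between calls to the robot, and variables do not carry over. Pictures are saved under pics/ and viewed, at most 10 in all, crops included, and the job is handed in when it is done.

Besides the shell and the picture viewer there is one more tool, called after "Emit:" as name([rows], argument=value, ...), one row to a line, values as JSON. jog_arm: Moves the arm, as the interface text tells. Its arguments: {"type":"object","properties":{"delta_pos":{"type":"array"},"turn":{"type":"array"},"grip":{"type":"array"}},"required":["delta_pos","turn","grip"]}

```bash
mkdir -p pics
cat > h.py <<'E'
from rig import *
import numpy as np, cv2
def pix2plane(c,u,v,z):
    f=210/np.tan(np.radians(c["fovy"])/2)
    d=np.array([(u-c["cx"])/f,-(v-c["cy"])/f,-1.])
    T=np.array(c["camera_from_world"]);R=T[:3,:3];o=-R.T@T[:3,3];w=R.T@d
    return o+w*(z-o[2])/w[2]
def proj(c,p):
    f=210/np.tan(np.radians(c["fovy"])/2)
    T=np.array(c["camera_from_world"]);q=T[:3,:3]@np.array(p)+T[:3,3]
    return c["cx"]+f*q[0]/-q[2], c["cy"]-f*q[1]/-q[2]
E
python3 - <<'E'
from h import *
for n in("top","side"):
    c=capture(n);cv2.imwrite(f"pics/{n}0.png",c["color"]);np.save(f"{n}0.npy",c,allow_pickle=True)
    T=np.array(c["camera_from_world"]);print(n,c["fovy"],c["cx"],c["cy"],(-T[:3,:3].T@T[:3,3]).round(3),T[:3,:3].round(2).tolist())
s=read_state();print(s["time_s"],s["position"],np.round(s["tcp_rot"],3).tolist(),s["opening"])
E
```

```text
top 53.770216105558355 279.8502486846997 214.2695863005393 [ 0.447 -0.156  1.177] [[-0.03, -1.0, -0.02], [0.99, -0.03, 0.1], [-0.1, -0.02, 0.99]]
side 49.81872151553347 283.42911839773313 205.8606499944449 [0.439 0.919 0.713] [[-1.0, -0.07, -0.01], [0.03, -0.52, 0.85], [-0.07, 0.85, 0.52]]
0.1 [0.17768124 0.59851448 0.22163888] [[-0.959, 0.285, -0.001], [0.285, 0.959, -0.002], [0.0, -0.002, -1.0]] 1.0014772011253166
```

View pics/top0.png

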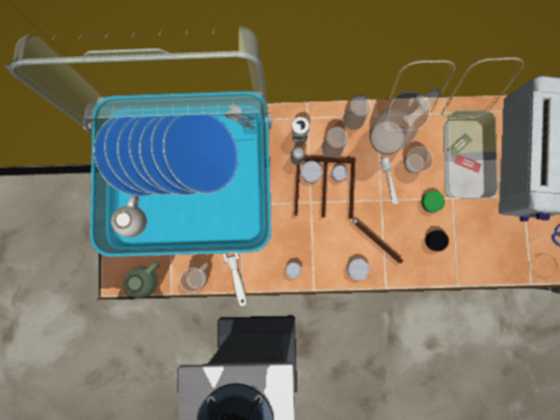

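View pics/side0.png

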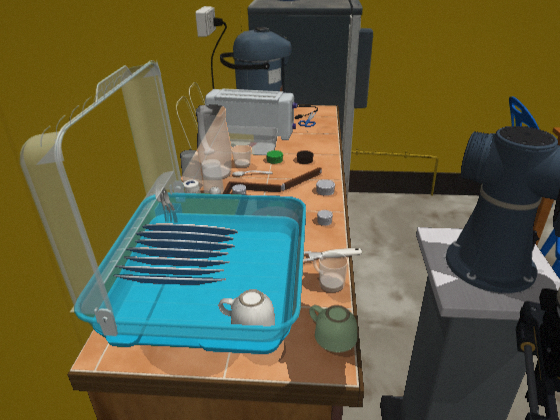

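The top view shows these grey tins: kept large (311,171), kept small (339,172), loose small (293,270) and loose large (358,268). The look-alikes are the green tin (432,201), the black tin (437,240) and the white/dark items at (300,128) and (297,154). The frame walls are at columns ~297, 324 and 352, and the gate runs from (353,218) to (400,260). By the description I pick the two grey loose tins, which I'll check in a close crop.

Run:
```python
from h import *
c=np.load("top0.npy",allow_pickle=True).item();im=c["color"]
hsv=cv2.cvtColor(im,cv2.COLOR_BGR2HSV)
for n,(u,v) in dict(LK=(311,171),SK=(339,172),S=(293,270),L=(358,268)).items():
    x0,y0=u-18,v-18;sub=hsv[y0:y0+36,x0:x0+36]
    m=((sub[...,1]<75)&(sub[...,2]>90)).astype(np.uint8)
    k,lab,st,ce=cv2.connectedComponentsWithStats(m);i=lab[18,18]
    ct=max(cv2.findContours((lab==i).astype(np.uint8),0,1)[0],key=cv2.contourArea)
    (a,b),r=cv2.minEnclosingCircle(ct);u1,v1=x0+ce[i][0],y0+ce[i][1]
    print(n,i,st[i][2:],pix2plane(c,u1,v1,.028)[:2].round(4),"enc",pix2plane(c,x0+a,y0+b,.028)[:2].round(4),"r_mm",r/414*1150)
m=((hsv[...,2]<85)).astype(np.uint8)
roi=np.zeros_like(m);roi[150:275,285:412]=m[150:275,285:412]
k,lab,st,ce=cv2.connectedComponentsWithStats(roi)
for i in range(1,k):
    if st[i][4]>60: print(i,st[i],ce[i].round(1))
# wall columns / back rows
for v in (165,185,195,205,212):
    xs=np.where(roi[v,285:365])[0]+285;print(v,xs)
for u in (302,318,330,345): print(u,np.where(roi[150:175,u])[0]+150)
g=(roi>0)&(np.indices(roi.shape)[0]>215)&(np.indices(roi.shape)[1]>350)
ys,xs=np.where(g);l=cv2.fitLine(np.c_[xs,ys].astype(np.float32),cv2.DIST_HUBER,0,.01,.01).ravel();print("gate",l,xs.min(),xs.max(),ys.min(),ys.max())
cv2.imwrite("pics/crop0.png",cv2.resize(im[140:290,275:450],None,fx=4,fy=4,interpolation=cv2.INTER_CUBIC))
```

```text
LK 5 [ 23  28 389] [ 0.6808 -0.2295] enc [ 0.6728 -0.2285] r_mm 38.239945305718315
SK 2 [ 16  17 213] [ 0.6743 -0.3087] enc [ 0.674  -0.3089] r_mm 23.124437861972385
S 1 [ 16  17 212] [ 0.4084 -0.1707] enc [ 0.4082 -0.1703] r_mm 23.08129734463162
L 1 [ 23  23 408] [ 0.4054 -0.3485] enc [ 0.4049 -0.3482] r_mm 31.671818097432457
1 [292 156  63  62 633] [327.1 175.5]
2 [356 222  46  40 222] [379.  242.2]
165 [297 298 324 325 326 352 353]
185 [297 324 325 351 352]
195 [296 297 323 324 350 351 352]
205 [296 323 324 350 351 352]
212 [295 296 322 323 350 351]
302 [158 159 160]
318 [157 158 159 160 161]
330 [157 158 159 160 161]
345 [158 159 160 161 162]
gate [  0.753721     0.65719455 378.36734    241.62045   ] 351 401 216 261
```

View pics/crop0.png

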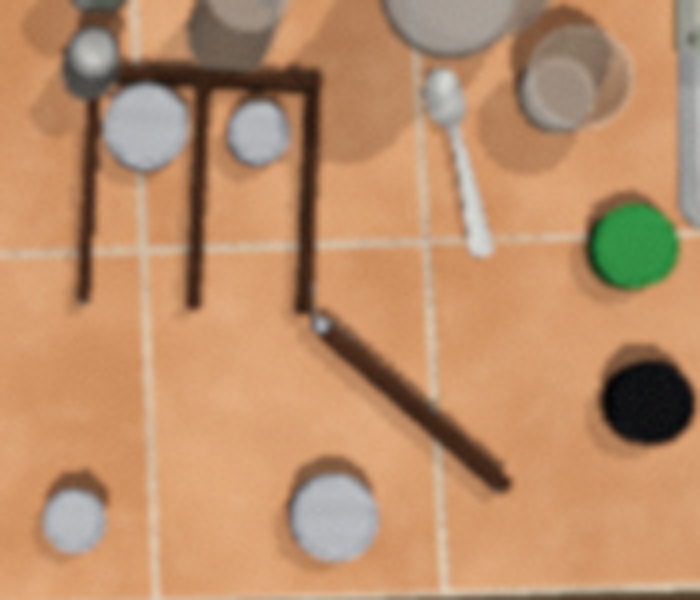

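The crop confirms it: grey tins are loose at crop (73,520) and (333,517), and kept at (145,125) and (258,132). The hinge is at (321,324), and the green and black tins stand apart on the right. Next I work out the frame pose.

Run:
```python
from h import *
c=np.load("top0.npy",allow_pickle=True).item()
P=lambda u,v,z=.024:pix2plane(c,275+(u+.5)/4-.5,140+(v+.5)/4-.5,z)[:2].round(4)
for n,u,v in [("Lf",84,303),("Mf",194,308),("Rf",303,312),("Rb",314,80),("Mb",203,80),("hinge",321,324),("gend",508,487)]: print(n,P(u,v))
h=P(321,324,.024);print("Rwall",P(303,312)-P(314,80),"Mwall",P(194,308)-P(203,80),"front",P(84,303)-P(303,312))
for d in [P(314,80)-P(303,312),P(203,80)-P(194,308)]: print(np.degrees(np.arctan2(d[1],d[0])))
d=P(84,303)-P(303,312);print(np.degrees(np.arctan2(-d[0],d[1])))
th=np.radians(1.0)
l=[.753721,.65719455,378.36734,241.62045]
a=pix2plane(c,l[2],l[3],.024)[:2];b=pix2plane(c,l[2]+20*l[0],l[3]+20*l[1],.024)[:2];print("gate dir",(b-a)/np.linalg.norm(b-a))
s=read_state();R=np.array(s["tcp_rot"]);print("yaw of y-axis from +y",np.degrees(np.arctan2(-R[0,1],R[1,1])))
```

```text
Lf [ 0.5584 -0.1823]
Mf [ 0.5525 -0.2589]
Rf [ 0.5473 -0.3346]
Rb [ 0.7115 -0.35  ]
Mb [ 0.7142 -0.2718]
hinge [ 0.5385 -0.3467]
gend [ 0.422  -0.4695]
Rwall [-0.1642  0.0154] Mwall [-0.1617  0.0129] front [0.0111 0.1523]
-5.357986903002554
-4.5612461374367825
-4.168487489923888
gate dir [-0.68820988 -0.72551166]
yaw of y-axis from +y -16.548833783723534
```

Emit:
jog_arm([
  [22,-35,0],
  [22,-35,0],
  [22,-35,0],
  [22,-35,0],
  [22,-35,0],
  [22,-35,0],
  [22,-35,0],
  [23,-77,0],
  [23,-77,0],
  [23,-77,0],
  [23,-77,0],
  [23,-77,0],
], turn=[0,0,0,0,12,12,12,12,12,12,12,12], grip=[0,0,0,0,0,0,0,0,0,0,0,0])

```text
time_s: 1.6
position: [0.4051, -0.0653, 0.2226]
tcp_rot: [[-0.997, 0.079, 0.0], [0.079, 0.997, 0.0], [-0.0, 0.0, -1.0]]
force: [1.0, -0.2, 0.7]
opening: 1.001
grasp_force: 0.0
```

Emit:
jog_arm([
  [0.3,-10.5,0],
  [0.3,-10.5,0],
  [0.3,-10.5,0],
  [0.3,-10.5,-12],
  [0.3,-10.5,-12],
  [0.3,-10.5,-12],
], turn=[0,0,0,0,0,0], grip=[0,0,0,0,0,0])

```text
time_s: 2.35
position: [0.405, -0.1649, 0.0988]
tcp_rot: [[-0.997, 0.079, -0.011], [0.079, 0.997, 0.008], [0.011, 0.007, -1.0]]
force: [-0.4, 0.2, 1.4]
opening: 1.0
grasp_force: 0.0
```

Emit:
jog_arm([
  [0.0,-0.3,-4],
  [0.0,-0.3,-8.5],
  [0.0,-0.3,-8.5],
  [0,-0.3,-8.5],
], turn=[0,0,0,0], grip=[0,0,0,0])

```text
time_s: 2.85
position: [0.4097, -0.1718, 0.0199]
tcp_rot: [[-0.997, 0.079, 0.003], [0.079, 0.997, -0.002], [-0.003, -0.002, -1.0]]
force: [0.5, 1.2, 0.3]
opening: 0.997
grasp_force: 0.0
```

Run:
```python
from h import *
s=read_state();print(s["position"],s["force"]);c=capture("wrist")
cv2.imwrite("pics/w1.png",c["color"])
```

```text
[ 0.40967012 -0.17177314  0.0199183 ] [0.540923   1.17360112 0.27197688]
```

View pics/w1.png

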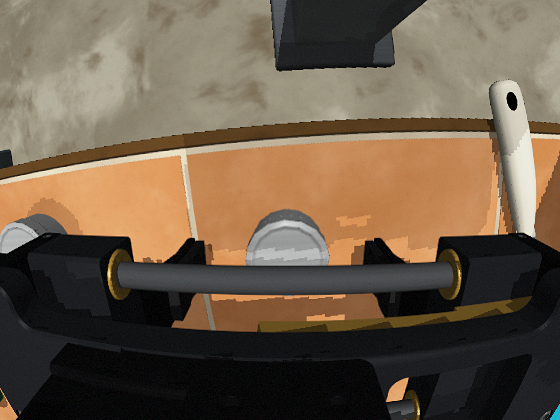

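The wrist view shows the small tin centred between the open fingers at about (287,240). I'll lower and close.

Emit:
jog_arm([
  [-0.1,0,-1.4],
  [-0.1,0,-1.4],
  [-0.1,0,-1.4],
  [-0.1,0,-1.4],
  [-0.1,0,-1.4],
  [-0.1,0,-1.4],
  [-0.1,0,-1.4],
  [-0.1,0,-1.4],
], turn=[0,0,0,0,0,0,0,0], grip=[0,0,0.55,0.55,0.55,0.55,0.55,0.55])

```text
time_s: 3.9
position: [0.4073, -0.1711, 0.0035]
tcp_rot: [[-0.997, 0.079, -0.0], [0.079, 0.997, 0.0], [0.0, 0.0, -1.0]]
force: [0.5, 1.0, 1.2]
opening: 0.498
grasp_force: 30.0
```

Emit:
jog_arm([
  [1,-1.2,0],
  [2.4,-2.6,0],
  [3.8,-4.1,0],
  [5.2,-5.6,0],
  [6.6,-7.1,0],
  [8,-8.7,0],
  [9.4,-10.2,0],
  [10.5,-11.4,0],
  [11.2,-12.1,0],
  [11.5,-12.4,0],
  [11.5,-12.4,0],
], turn=[0,0,0,0,0,0,0,0,0,0,0], grip=[0.55,0.55,0.55,0.55,0.55,0.55,0.55,0.55,0.55,0.55,0.55])

```text
time_s: 5.28
position: [0.5216, -0.2947, 0.0035]
tcp_rot: [[-0.997, 0.079, -0.002], [0.079, 0.997, 0.001], [0.002, 0.001, -1.0]]
force: [-1.9, 2.0, 3.8]
opening: 0.498
grasp_force: 30.0
```

Emit:
jog_arm([
  [0,0,0],
  [0,0,0],
  [0,0,2],
  [0,0,4.5],
  [0,0,4.5],
  [-3,0.2,4.5],
  [-4.2,0.3,4.5],
  [-4.2,0.3,4.5],
  [-4.2,0.3,2],
  [-4.2,0.3,0.3],
  [-4.2,0.3,0.3],
], turn=[0,0,0,0,0,0,0,0,0,0,0], grip=[0.35,0.35,0.35,0.35,0.35,0.35,0.72,0.72,0.72,0.72,0.72])

```text
time_s: 6.65
position: [0.4801, -0.2917, 0.005]
tcp_rot: [[-0.997, 0.079, -0.002], [0.079, 0.997, 0.002], [0.002, 0.002, -1.0]]
force: [0.3, -0.1, 0.1]
opening: 0.287
grasp_force: 0.0
```

Run:
```python
from h import *
s=read_state();print(s["position"],s["force"],s["opening"]);c=capture("top")
cv2.imwrite("pics/t1.png",cv2.resize(c["color"][140:290,275:450],None,fx=4,fy=4,interpolation=cv2.INTER_CUBIC))
```

```text
[ 0.48006402 -0.29167866  0.00500119] [ 0.32448089 -0.05853305  0.13591041] 0.28715125686258647
```

View pics/t1.png

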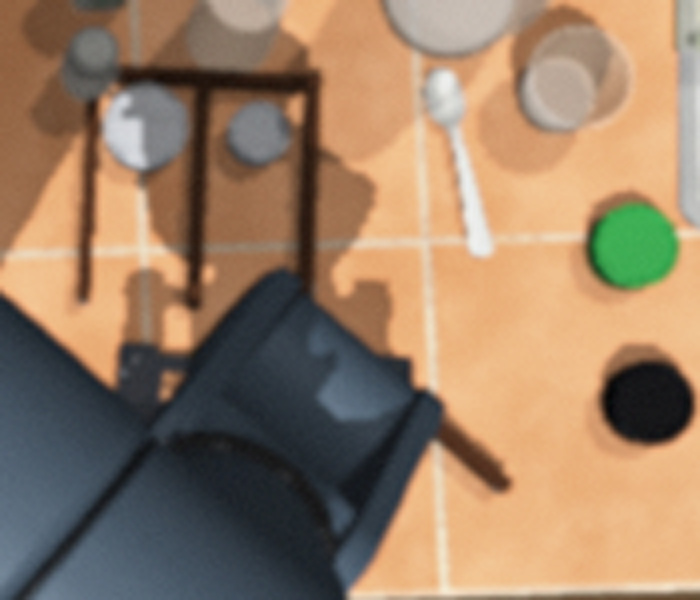

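The arm hides the tin, but the gate and the other things are unmoved. Now I push along the lane axis.

Emit:
jog_arm([
  [1,-0.1,0],
  [2.1,-0.2,0],
  [3.2,-0.3,0],
  [4.3,-0.3,0],
  [5.4,-0.4,0],
  [6.5,-0.5,0],
  [7.6,-0.6,0],
  [8.7,-0.7,0],
  [9.8,-0.8,0],
  [10.8,-0.9,0],
  [11.6,-0.9,0],
  [11.6,-0.9,0],
], turn=[0,0,0,0,0,0,0,0,0,0,0,0], grip=[0.72,0.72,0.72,0.72,0.72,0.72,0.72,0.72,0.72,0.72,0.72,0.72])

```text
time_s: 8.2
position: [0.5977, -0.3015, 0.0065]
tcp_rot: [[-0.997, 0.079, 0.002], [0.079, 0.997, -0.001], [-0.002, -0.001, -1.0]]
force: [-0.5, 0.2, 0.2]
opening: 0.28
grasp_force: 0.0
```

Emit:
jog_arm([
  [0.4,0,0],
  [0.7,-0.1,0],
  [1.0,-0.1,0],
  [1.2,-0.1,0],
  [1.4,-0.1,0],
  [1.4,-0.1,0],
], turn=[0,0,0,0,0,0], grip=[0.72,0.72,0.72,0.72,0.72,0.72])

```text
time_s: 8.95
position: [0.6106, -0.3023, 0.0066]
tcp_rot: [[-0.997, 0.079, 0.0], [0.079, 0.997, -0.0], [-0.0, -0.0, -1.0]]
force: [-0.8, -0.6, -1.7]
opening: 0.279
grasp_force: 0.2
```

Emit:
jog_arm([
  [0.2,0,0],
  [0.4,0,0],
  [0.6,-0.1,0],
  [0.6,-0.1,0],
], turn=[0,0,0,0], grip=[0.72,0.72,0.72,0.72])

```text
time_s: 9.45
position: [0.6168, -0.3034, 0.0066]
tcp_rot: [[-0.997, 0.079, 0.001], [0.079, 0.997, -0.0], [-0.001, -0.0, -1.0]]
force: [0.5, 0.4, 0.5]
opening: 0.285
grasp_force: 0.2
```

Emit:
jog_arm([
  [0.2,0,0],
  [0.4,0,0],
  [0.5,0,0],
  [0.5,0,0],
], turn=[0,0,0,0], grip=[0.72,0.72,0.72,0.72])

```text
time_s: 9.95
position: [0.6175, -0.3031, 0.0065]
tcp_rot: [[-0.997, 0.078, -0.008], [0.078, 0.997, 0.002], [0.008, 0.001, -1.0]]
force: [-9.9, -1.3, 5.2]
opening: 0.282
grasp_force: 4.3
```

Emit:
jog_arm([
  [-1,0.1,0],
  [-2.5,0.2,0],
  [-2.5,0.2,4],
  [-2.5,0.2,8],
  [-8,-1,8],
  [-14,-2.5,8],
  [-19,-4,8],
  [-21.3,-4.5,8],
  [-21.3,-4.5,8],
  [-21.3,-4.5,8],
], turn=[0,0,0,0,0,0,0,0,0,0], grip=[0.72,0.72,0.72,0.72,0,0,0,0,0,0])

```text
time_s: 11.2
position: [0.4096, -0.3489, 0.0869]
tcp_rot: [[-0.997, 0.079, 0.002], [0.079, 0.997, -0.002], [-0.002, -0.001, -1.0]]
force: [0.7, -0.4, 0.2]
opening: 0.879
grasp_force: 0.0
```

Run:
```python
from h import *
s=read_state();print(s["position"],s["force"],s["opening"]);c=capture("top");a=c["color"][140:290,275:450]
d=capture("side");b=d["color"][140:240,200:360]
a=cv2.resize(a,(466,400));b=cv2.resize(b,(330,206))
o=np.zeros((400,796,3),np.uint8);o[:,:466]=a;o[:206,466:]=b
cv2.imwrite("pics/t2.png",o)
```

```text
[ 0.40959436 -0.34894209  0.08688902] [ 0.68342191 -0.40297667  0.17019095] 0.8785923828146335
```

View pics/t2.png

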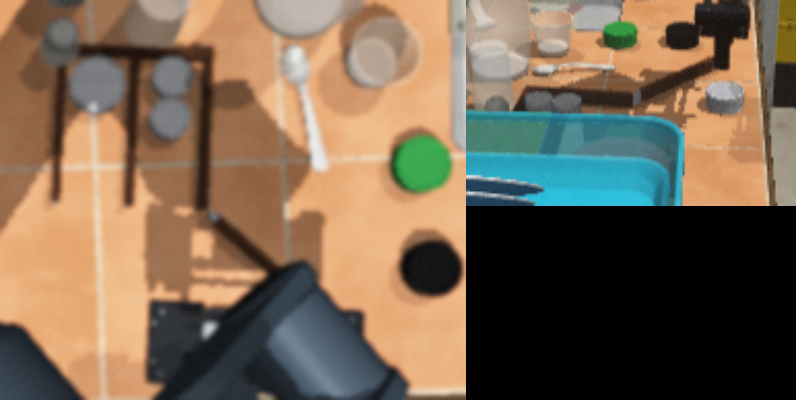

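The small tin sits against the kept one at the back of the right lane ((170,117) behind (172,76) in the composite). The large tin is still loose at (725,96) in the side view. I'll descend on it.

Emit:
jog_arm([
  [-0.4,0,-2],
  [-0.4,0,-4],
  [-0.4,0,-7],
  [-0.4,0,-8.2],
  [-0.4,0,-8.2],
  [-0.4,0,-8.2],
  [-0.4,0,-8.2],
  [-0.4,0,-8.2],
  [-0.4,0,-8.2],
], turn=[0,0,0,0,0,0,0,0,0], grip=[0,0,0,0,0,0.38,0.38,0.38,0.38])

```text
time_s: 12.42
position: [0.4046, -0.3486, 0.0051]
tcp_rot: [[-0.997, 0.079, 0.001], [0.079, 0.997, -0.001], [-0.001, -0.001, -1.0]]
force: [0.4, 0.2, 2.9]
opening: 0.682
grasp_force: 30.0
```

Emit:
jog_arm([
  [1,1.2,0],
  [2.4,2.7,0],
  [3.8,4.3,0],
  [5.2,5.9,0],
  [6.6,7.5,0],
  [8,9.1,0],
  [9.4,10.7,0],
  [10.6,12.1,0],
  [11.4,12.9,0],
  [11.6,13.1,0],
  [11.6,13.1,0],
], turn=[0,0,0,0,0,0,0,0,0,0,0], grip=[0.38,0.38,0.38,0.38,0.38,0.38,0.38,0.38,0.38,0.38,0.38])

```text
time_s: 13.8
position: [0.5209, -0.2165, 0.0051]
tcp_rot: [[-0.997, 0.078, 0.0], [0.078, 0.997, -0.0], [-0.0, -0.0, -1.0]]
force: [-1.3, -0.0, 5.7]
opening: 0.677
grasp_force: 30.0
```

Emit:
jog_arm([
  [0.5,-0.1,0],
  [1.0,-0.2,0],
  [1.5,-0.2,0],
  [1.8,-0.2,0],
  [1.8,-0.2,0],
], turn=[0,0,0,0,0], grip=[0.38,0.38,0.38,0.38,0.38])

```text
time_s: 14.42
position: [0.5352, -0.2165, 0.0051]
tcp_rot: [[-0.997, 0.079, -0.007], [0.079, 0.997, 0.004], [0.008, 0.004, -1.0]]
force: [-7.0, 0.9, 12.2]
opening: 0.683
grasp_force: 30.0
```

Run:
```python
from h import *
c=capture("top");a=cv2.resize(c["color"][140:290,260:410],(400,400))
b=cv2.resize(capture("wrist")["color"],(400,300))
d=capture("side")["color"][150:225,200:350];d=cv2.resize(d,(400,200))
o=np.zeros((500,800,3),np.uint8);o[:400,:400]=a;o[:300,400:]=b;o[300:,400:]=d
cv2.imwrite("pics/t3.png",o)
```

```text
(no output)
```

View pics/t3.png

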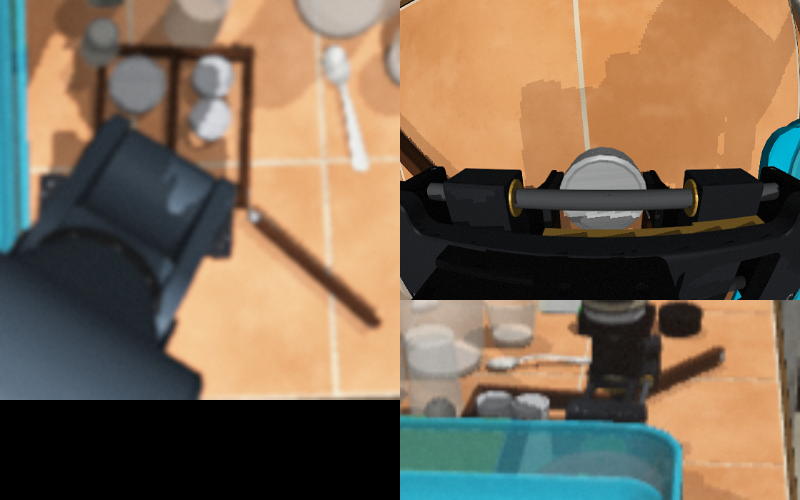

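The wrist view shows the large tin centred in the fingers, and the top view shows the gripper at the left lane's mouth. The frame ahead resists slightly, most likely fingers on the wall ends. I'll ease back, release, and push from behind.

Emit:
jog_arm([
  [-0.5,0,0],
  [-0.5,0,0],
  [-0.5,0,0],
  [-0.5,0,2],
  [-0.5,0,4.5],
  [-3,0.2,4.5],
  [-5.5,0.4,4.5],
  [-5.5,0.4,4.5],
  [-5.5,0.4,2],
  [-5.5,0.4,0.2],
  [-5.5,0.4,0.1],
  [-5.5,0.4,0.1],
], turn=[0,0,0,0,0,0,0,0,0,0,0,0], grip=[0.38,0.25,0.2,0.2,0.2,0.2,0.72,0.72,0.72,0.72,0.72,0.72])

```text
time_s: 16.08
position: [0.4843, -0.2156, 0.0056]
tcp_rot: [[-0.997, 0.079, 0.001], [0.079, 0.997, -0.001], [-0.001, -0.0, -1.0]]
force: [0.8, -0.3, 0.6]
opening: 0.302
grasp_force: 0.0
```

Emit:
jog_arm([
  [0.6,-0.1,0],
  [1.2,-0.1,0],
  [1.8,-0.2,0],
  [2.4,-0.2,0],
  [3,-0.2,0],
  [3,-0.2,0],
], turn=[0,0,0,0,0,0], grip=[0.72,0.72,0.72,0.72,0.72,0.72])

```text
time_s: 16.82
position: [0.5145, -0.2176, 0.0056]
tcp_rot: [[-0.997, 0.079, 0.002], [0.079, 0.997, -0.001], [-0.002, -0.001, -1.0]]
force: [-0.5, 0.5, 0.3]
opening: 0.277
grasp_force: 0.0
```

Emit:
jog_arm([
  [0.7,-0.1,0],
  [1.4,-0.1,0],
  [2.1,-0.2,0],
  [2.8,-0.2,0],
  [3.5,-0.3,0],
  [4.2,-0.3,0],
  [4.9,-0.4,0],
  [5.6,-0.5,0],
  [6,-0.5,0],
  [6,-0.5,0],
], turn=[0,0,0,0,0,0,0,0,0,0], grip=[0.72,0.72,0.72,0.72,0.72,0.72,0.72,0.72,0.72,0.72])

```text
time_s: 18.08
position: [0.5741, -0.2225, 0.0056]
tcp_rot: [[-0.997, 0.079, 0.001], [0.079, 0.997, -0.0], [-0.001, -0.0, -1.0]]
force: [-0.8, -0.5, 0.2]
opening: 0.28
grasp_force: 0.0
```

Emit:
jog_arm([
  [0.3,0,0],
  [0.6,0,0],
  [0.9,-0.1,0],
  [1.2,-0.1,0],
  [1.5,-0.1,0],
  [1.5,-0.1,0],
], turn=[0,0,0,0,0,0], grip=[0.72,0.72,0.72,0.72,0.72,0.72])

```text
time_s: 18.82
position: [0.5886, -0.2233, 0.0055]
tcp_rot: [[-0.997, 0.079, 0.0], [0.079, 0.997, -0.0], [-0.0, -0.0, -1.0]]
force: [-1.6, 0.2, 0.4]
opening: 0.282
grasp_force: 0.6
```

Emit:
jog_arm([
  [0.2,0,0],
  [0.4,0,0],
  [0.6,0,0],
  [0.6,0,0],
], turn=[0,0,0,0], grip=[0.72,0.72,0.72,0.72])

```text
time_s: 19.32
position: [0.5908, -0.2229, 0.0054]
tcp_rot: [[-0.997, 0.078, -0.008], [0.078, 0.997, 0.002], [0.008, 0.001, -1.0]]
force: [-9.7, -2.3, 6.2]
opening: 0.279
grasp_force: 4.6
```

Emit:
jog_arm([
  [-1.5,0.1,0],
  [-3.5,0.3,0],
  [-4,0.3,4],
  [-4,0.3,8],
  [-7,-5,8],
  [-10,-11,8],
  [-12,-17,8],
  [-12,-22,8],
  [-11,-24,8],
  [-11,-24,8],
  [-11,-24,8],
], turn=[0,0,0,0,0,0,0,0,0,0,0], grip=[0.72,0.72,0.72,0.72,1,1,1,1,1,1,1])

```text
time_s: 20.7
position: [0.4843, -0.4617, 0.0852]
tcp_rot: [[-0.997, 0.079, -0.001], [0.079, 0.997, 0.002], [0.001, 0.001, -1.0]]
force: [-1.2, -0.8, 1.0]
opening: 0.004
grasp_force: 0.0
```

Run:
```python
from h import *
s=read_state();print(s["position"],s["opening"],s["time_s"])
c=capture("top");a=cv2.resize(c["color"][140:290,275:450],(700,600),interpolation=cv2.INTER_CUBIC);cv2.imwrite("pics/t4.png",a)
H=np.array([.5385,-.3465]);th=np.radians(-4.6)
ex=np.array([np.cos(th),np.sin(th)]);ey=np.array([-ex[1],ex[0]])
for q in [2.4,2.2,2.0,1.8,1.57,1.3,1.0,.8,.6,.4,.2,.1,0]:
    g=-np.sin(q)*ex+np.cos(q)*ey;p=np.cos(q)*ex+np.sin(q)*ey
    off=.006+abs(p@ex)*.0095+abs(p@ey)*.015
    print(q,(H+.12*g-off*p).round(4),g.round(3))
```

```text
[ 0.4842924  -0.4617394   0.08519294] 0.003671091057527052 20.7
2.4 [ 0.4664 -0.4451] [-0.732 -0.681]
2.2 [ 0.4485 -0.4293] [-0.853 -0.522]
2.0 [ 0.4338 -0.4097] [-0.94  -0.342]
1.8 [ 0.4232 -0.3868] [-0.989 -0.148]
1.57 [ 0.4172 -0.3577] [-0.997  0.081]
1.3 [ 0.4179 -0.3268] [-0.939  0.344]
1.0 [ 0.4287 -0.2927] [-0.795  0.606]
0.8 [ 0.4418 -0.2717] [-0.659  0.752]
0.6 [ 0.4595 -0.2534] [-0.497  0.868]
0.4 [ 0.4812 -0.2391] [-0.314  0.949]
0.2 [ 0.506  -0.2295] [-0.119  0.993]
0.1 [ 0.5192 -0.2269] [-0.02  1.  ]
0 [ 0.5327 -0.2256] [0.08  0.997]
```

View pics/t4.png

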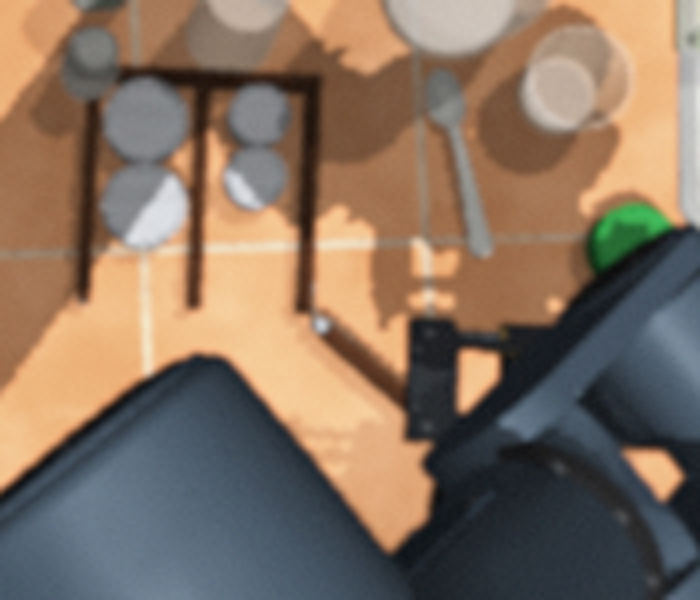

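Both rows are packed against the back: large at (145,119) and (145,205), small at (259,114) and (254,178). The gate has not moved. I'll lower behind it.

Emit:
jog_arm([
  [0,0,-2],
  [0,0,-5],
  [0,0,-7.2],
  [0,0,-7.6],
  [0,0,-7.6],
  [-0.9,0.8,-7.6],
  [-1.8,1.7,-7.6],
  [-2.7,2.5,-7.6],
  [-3.6,3.2,-7.6],
  [-4.3,4.2,-7.6],
  [-5,5.2,-7.6],
  [-5,5.2,-7.6],
], turn=[0,0,0,0,0,0,0,0,0,0,0,0], grip=[1,1,1,1,1,1,1,1,1,1,1,1])

```text
time_s: 22.25
position: [0.4335, -0.4098, 0.0093]
tcp_rot: [[-0.997, 0.079, -0.001], [0.079, 0.997, 0.002], [0.002, 0.002, -1.0]]
force: [0.4, -0.7, -0.1]
opening: 0.002
grasp_force: 0.0
```

Emit:
jog_arm([
  [-0.6,1.1,0],
  [-1.0,2.3,0],
  [-1.4,3.7,0],
  [-1.6,5.2,0],
  [-1.7,6.8,0],
  [-1.6,8.3,0],
  [-1.1,10,0],
  [-0.5,11.7,0],
  [0.1,12.7,0],
  [0.8,13.8,0],
  [1.7,14.7,0],
  [2.6,15.6,0],
], turn=[0,0,0,0,0,0,0,0,0,0,0,0], grip=[1,1,1,1,1,1,1,1,1,1,1,1])

```text
time_s: 23.75
position: [0.4612, -0.255, 0.0096]
tcp_rot: [[-0.997, 0.079, 0.0], [0.079, 0.997, -0.0], [-0.0, -0.0, -1.0]]
force: [0.3, -0.2, 0.1]
opening: 0.001
grasp_force: 0.2
```

Emit:
jog_arm([
  [1.1,0.7,0],
  [2.2,1.4,0],
  [3.4,1.9,0],
  [4.6,2.4,0],
  [5.3,2.6,0],
  [6,2.7,0],
  [6.6,2.7,0],
  [7.2,2.8,0],
  [7.2,2.8,0],
], turn=[0,0,0,0,0,0,0,0,0], grip=[1,1,1,1,1,1,1,1,1])

```text
time_s: 24.88
position: [0.5325, -0.2274, 0.0095]
tcp_rot: [[-0.997, 0.079, -0.0], [0.079, 0.997, -0.0], [0.0, -0.0, -1.0]]
force: [-0.1, -0.6, 0.3]
opening: 0.0
grasp_force: 0.1
```

Emit:
jog_arm([
  [0.2,0,0],
  [0.4,0,0],
  [0.6,0,0],
  [0.6,0,0],
], turn=[0,0,0,0], grip=[1,1,1,1])

```text
time_s: 25.38
position: [0.5328, -0.2272, 0.0094]
tcp_rot: [[-0.997, 0.078, -0.011], [0.078, 0.997, 0.002], [0.011, 0.002, -1.0]]
force: [-12.4, -5.6, 7.1]
opening: 0.005
grasp_force: 6.2
```

Emit:
jog_arm([
  [-1,0.1,0],
  [-3,0.2,0],
  [-5,0.4,0],
  [-6,0.4,4],
  [-7,1,9],
  [-9,6,14],
  [-11,12,16],
  [-12,18,16],
  [-12,24,16],
  [-12,28,16],
  [-12,28,16],
  [-12,28,16],
], turn=[0,0,0,0,0,0,0,0,0,0,0,0], grip=[1,1,1,1,1,1,1,1,1,1,1,1])

```text
time_s: 26.88
position: [0.4189, 0.0527, 0.1697]
tcp_rot: [[-0.997, 0.078, 0.001], [0.078, 0.997, -0.0], [-0.001, -0.0, -1.0]]
force: [0.2, 0.3, -0.2]
opening: 0.011
grasp_force: 0.0
```

Run:
```python
from h import *
s=read_state();print(s["position"],s["time_s"])
c=capture("top");a=cv2.resize(c["color"][110:290,220:450],(766,600),interpolation=cv2.INTER_CUBIC);cv2.imwrite("pics/t5.png",a)
```

```text
[0.41886489 0.05265215 0.16969739] 26.875
```

View pics/t5.png

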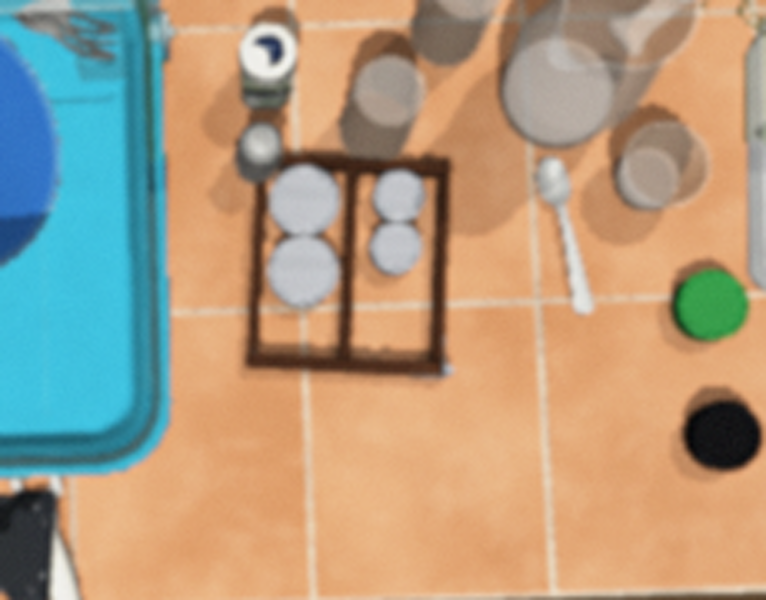

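The gate is shut flush across the mouth, from (250,362) to (445,370). The large tins are at (303,200) and (303,270), the small ones at (398,194) and (395,247), and everything else is in place.

```bash
python3 -c "
from rig import *
print(hand_in())"
```

```text
the job is handed in; nothing more can be done
None
```

Both loose tins are fully in their matching lanes (large left, small right), the gate is shut against its stop, and the job was handed in at about 27 s; no verdict came back.

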